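Surface reading on the floor of the tortilla warmer

ROBOT

A 6-joint arm with a two-finger parallel gripper is mounted at the origin on the work surface. World frame = base frame: x ahead of the robot, y to its left, z up, the work surface at z = 0. Lengths are in mm, angles in rad, forces in N, time in s.
With the tool pointing down it reaches from about 350 to 975 mm from the base axis. Payload 7.1 kg.
Tool frame: the origin (TCP) lies midway between the tips of the shut fingers; the grasp point (between the pads) lies 19 mm behind it (ctrl.grip_depth is the distance from the TCP to the grasp point, in mm); z points along the fingers, y is the line along which they close (so a half turn about z gives the same grasp; the last joint's range is limited). The gripper opens to 88 mm and grips with 3 to 60 N. Pads are 20 mm wide; open, the fingers measure 115 mm over their backs; the gripper's body (75 mm by 178 mm) begins 61 mm behind the grasp point.
Start: joints at [1.27, 0.423, 1.63, -0, 1.089, -0.019], TCP at [173.771, 600.34, 222.675] pointing down, gripper open.
Joint ranges: [-3, 3], [-0.9, 2.11], [0.09, 2.58], [-1.31, 4.45], [0.11, 2.69], [-2.54, 2.54]. Speed limits (rad/s): [2.39, 2.39, 3.01, 3.14, 3.14, 3.14].

INTERFACE

Orientations are given as a rotation vector (axis times angle).
In Python, from workcell import ctrl, cams gives the robot as it stands.
- The arm moves only by the tool move_arm, never from a script. Its argument "steps" is a list of rows, each a list of 3 entries, a list of its own where there are three numbers: the shift along the tool's x, y, z in units of 25 mm (1.0 is 25 mm), then the turn about the tool's z in units of 5 degrees (1.0 is 5 degrees), then the closure, from 0 (fully open) to 1 (shut). A call has 1 to 20 rows; each row shifts and turns the commanded pose from where the row before left it, along the tool's axes as they then stand; what a row does not reach is not made up. A row lasts 1/12 s, in which the tool goes at most 41.7 mm and 7.16 degrees, less where a joint would pass 70% of its speed; a pose out of reach is approached as far as the arm can. A call is refused whole if a number of a shift passes 1 or a number of a turn 1, either way. A call with a gripper value outside its range is refused whole. The fingers move at their own pace and stop on an object; the grip force is fixed at half the most. Time passes only in rows, so rows that do not move let the fingers close. It gives the time, the measured TCP pose, the force, the opening and the grip force at its end, in the units of the state.
- ctrl.get_obs(): the state, without advancing time (a new reading comes with each control period).
- cams.get_image(name): name is "scene" or "top"; returns a dict with "image" (480x640x3 uint8, red, green, blue), "camera_matrix" (3x3 intrinsics, pixels), "k1" (the pictures are not rectified: a ray, as slopes to the right and down, at radius r is drawn at 1 + k1 r^2 times it, then the intrinsics apply), "xyz" and "rotation" of the camera in the world. Camera axes: x right, y down, z forward; pixel columns grow to the right and rows downward; lengths in mm; the calibration is good to about 2 mm. A picture is of the moment at which its call begins. There is no depth.
- ctrl.close_job(): hands the job in; it is judged then, once.
Trained networks look in the newest picture that a camera, given by its name, has taken for a name from the list of things; names that differ only in an ending like _2 or _b are one class to them, and where a whole thing is asked for, a point or a joint stands for the part that bears it (a point fixed in the world has none). Each returns a list of dicts, best first, with "p" (0 to 1); they miss things now and then, are a little off and sometimes report something else, mostly with a low value. They report only what shows in the picture. A call takes as long as a camera call. They do not tell look-alikes from the thing itself.
- cams.boxes_of(camera, thing): "rect" ([centre column, centre row, width, height] in pixels, round what is visible of it).
- cams.cut_out(camera, thing): "pixels" (480x640 bool, what is visible of it) and "rect" ([centre column, centre row, width, height] in pixels, round what is visible of it).
The state is a dict: "t": time; "qpos": joint angles; "qvel": joint speeds; "joint_torque": joint torques, N m; "ee_pos": TCP position; "orientation": TCP orientation; "ft_force": force on the tool from outside, world axes, zero at the start; "moment": the same for the moment, N m; "width": finger opening in mm; "grasp_force": force on a finger pad.
Only numpy, scipy, OpenCV 4.12 (cv2) and the standard library are available. Lean on these libraries where they do the work, as an engineer would, in place of code of your own. Each camera call takes 0.05 s, during which the arm holds its last target. There are 200 camera calls.

TASK

Before the tortillas go in, take a surface reading of the open warmer's floor: draw the probe out of its sloping holster, pass it down through the middle gap of the wire rack and set its sprung foot inside the ring stamped at the centre of the floor. Stand it upright with a light push, the foot sprung in about halfway and never driven hard against its stop, the stem clear of the wires, and keep the foot on the floor like that for at least two seconds. Finish while still holding it there; leave the holster standing where it is, keep the gripper off the warmer and do not disturb the other things on the ledge.

Things in the scene. Friction and masses are not known exactly. Their poses are not given: they have to be found in the camera images.
- probe: Cordless surface probe, 0.11 kg, loose in the holster. Origin: centre of the unsprung foot's face; z runs up to the handle. Along z: copper foot 14 mm across, 6 thick, on a 5 mm rod; stem 8 mm across, 18 to 87 mm; ferrule 20 across to 112; flange 30 across to 116 (rests on the tube's rim); black handle 116 to 178, flat-sided, 28 mm along x by 22 along y, display window on its -x side.
- probe_grip (a point): Point on the probe's axis at the middle of the handle, 152 mm from the unsprung foot face, 36 mm above the flange, 26 mm below the handle's top; axes are the probe's (z towards the handle's top). Grip here, fingers on the flat sides (22 mm, along y); the rigid handle takes a firm grip (30 N).
- probe_foot (a joint): How far the sprung foot is pushed into the stem: 0 m free to 0.010 m at its stop. The spring pushes back with 0.5 N at the first movement, 1.5 N at halfway (0.005) and 2.5 N at the stop (200 N/m).
- probe_tip (a point): Centre of the foot's flat face; moves with the foot. Its z axis is the probe's.
- holster: Sloping holster: steel foot plate 130 x 100 x 12 mm, 1.4 kg, loose, with an aluminium tube (32 mm outside, 23 bore, 125 long) leaning 0.35 rad from vertical to the holster's own -x, so the probe's handle leans that way. Origin: centre of the underside. Rim centre at x -13, y 0, z 137 mm. Draw the probe 112 mm along its own z to free it.
- warmer: Steel tortilla warmer without its lid, fixed: round double-walled pan 236 mm across (242 at the rim), rim 85 mm above the ledge, inside 220 across, loop handles at its +y and -y sides reaching 146 mm from the centre at 66 mm height. Origin: centre of the underside, z up.
- warmer_spot (a point): Centre of the ring stamped in the middle of the warmer's flat floor; the ring is 30 mm across inside. The floor is 30 mm above the ledge. Axes as the warmer's.
- rack: Wire rack fixed in the warmer, wires 32 mm above its floor. Origin and axes as the warmer's. Six 3.2 mm wires run along x at y = -82.5, -49.5, -16.5, 16.5, 49.5 and 82.5 mm: the middle gap, over the stamped ring, is 30 mm clear. Two cross wires along y at x = -60 and 60 mm, 29 mm above the floor; outer ring wire 208 mm across.
- dome_lid: The warmer's domed steel lid, standing on the ledge dome upward: 242 mm across, 111 mm high with its black knob, 0.6 kg, loose. Origin: centre of the underside. Not to be disturbed.
- crock: Lidded white ceramic crock, 152 mm across (194 mm over its two lug handles), 184 mm high to the top of the knob, 2 kg. Origin: centre of the underside. Not to be disturbed.
- molcajete: Dark stone mortar on a black rubber ring with its pestle in it, 196 mm across, about 170 mm high with the pestle, 3.5 kg. Origin: centre of the underside. Not to be disturbed.
- citrus_press: White plastic hand citrus press lying on the ledge, 220 mm long along its x axis (cup, 82 mm across, towards +x; handles towards -x), 62 mm high, 0.3 kg. Origin: on the ledge under its middle. Not to be disturbed.
Not all that is in view belongs to the job. Leave any pink look-alike of the probe alone.

How it is judged:
By the outcome, as a careful person would: the job done as asked, in the order asked, and still so for the second after the job is handed in, while the arm keeps its last pose, push and grip.
It also fails if it takes over 51 s, if anything falls off the work surface, if the arm or the gripper's body presses on something with over 40 N, if the wrist force passes 120 N, or if a joint passes its speed limit or range.

## Working session

There is one attempt and no reset: what is moved stays moved. The work goes in short steps, Python scripts to look and compute and a tool call to move; the robot and the scene stay as the last step left them, time stands still between calls to the robot, and variables do not carry over. Pictures are saved under pics/ and viewed, at most 10 in all, crops included, and the job is handed in when it is done.

Besides the shell and the picture viewer there is one more tool, called after "Call:" as name([rows], argument=value, ...), one row to a line, values as JSON. move_arm: Moves the arm, as the interface text tells. Its arguments: {"type":"object","properties":{"steps":{"type":"array"}},"required":["steps"]}

```bash
mkdir -p pics; cat > h.py <<'E'
import numpy as np, cv2
from scipy.spatial.transform import Rotation as R
from workcell import ctrl, cams
def save(n,im): cv2.imwrite(f'pics/{n}.png',im[:,:,::-1])
E
python3 - <<'E'
from h import *
for c in ['scene','top']:
    d=cams.get_image(c); save(c+'0',d['image']); np.savez(c+'.npz',**d)
    print(c,d['camera_matrix'].tolist(),d['k1'],d['xyz'],np.round(d['rotation'],3).tolist())
    for t in ['probe','holster','warmer','warmer_spot','rack','dome_lid']:
        print(t,[(round(float(b['p']),2),np.round(b['rect']).tolist()) for b in cams.boxes_of(c,t)[:4]])
o=ctrl.get_obs();print(o)
E
```

```text
scene [[475.7078968278265, 0.0, 321.12956576912967], [0.0, 475.7078968278265, 244.51756071335745], [0.0, 0.0, 1.0]] -0.0946210622977425 [1095.42534436 -107.12837621 1051.33126838] [-1.917, -1.89, 0.533]
probe [(0.73, [219.0, 188.0, 29.0, 48.0]), (0.54, [213.0, 207.0, 18.0, 30.0])]
holster [(0.83, [224.0, 247.0, 45.0, 58.0]), (0.34, [131.0, 257.0, 87.0, 83.0])]
warmer []
warmer_spot [(0.84, [357.0, 282.0, 125.0, 110.0]), (0.27, [502.0, 324.0, 81.0, 83.0]), (0.26, [225.0, 249.0, 39.0, 56.0])]
rack [(0.92, [354.0, 280.0, 90.0, 76.0])]
dome_lid [(0.95, [247.0, 349.0, 102.0, 107.0])]
top [[470.58174930687363, 0.0, 327.3059651483755], [0.0, 470.58174930687363, 239.75990485626352], [0.0, 0.0, 1.0]] -0.12267315699946811 [ 460.45996931 -103.66679908 1186.61020016] [-2.193, 2.183, -0.067]
probe [(0.95, [440.0, 356.0, 34.0, 68.0]), (0.77, [439.0, 280.0, 25.0, 25.0])]
holster [(0.72, [423.0, 267.0, 44.0, 57.0])]
warmer [(0.83, [293.0, 219.0, 124.0, 104.0]), (0.64, [422.0, 268.0, 44.0, 59.0])]
warmer_spot [(0.95, [294.0, 218.0, 118.0, 100.0])]
rack [(0.83, [304.0, 220.0, 61.0, 73.0])]
dome_lid [(0.78, [391.0, 170.0, 93.0, 90.0])]
{'t': 0.7, 'qpos': array([ 1.27000558e+00,  4.23043359e-01,  1.62990940e+00,  1.74924035e-05,
        1.08860015e+00, -1.90117254e-02]), 'qvel': array([-0.00108681,  0.00025631, -0.00117024,  0.00038677, -0.00021909,
        0.00103591]), 'joint_torque': array([ 3.46838488e-04, -5.44424772e+01, -2.73997682e+01,  6.45086914e-02,
        1.66303280e-02, -1.42391119e-05]), 'ee_pos': array([173.7633558 , 600.34187191, 222.70675228]), 'orientation': array([-4.41165948e-01, -3.11045344e+00, -6.55012590e-05]), 'ft_force': array([ 0.25625659, -0.90748573, -0.15807437]), 'moment': array([ 0.02087304, -0.00765967,  0.03569373]), 'grasp_force': 0.0, 'width': 87.78287920873191}
```

View pics/scene0.png

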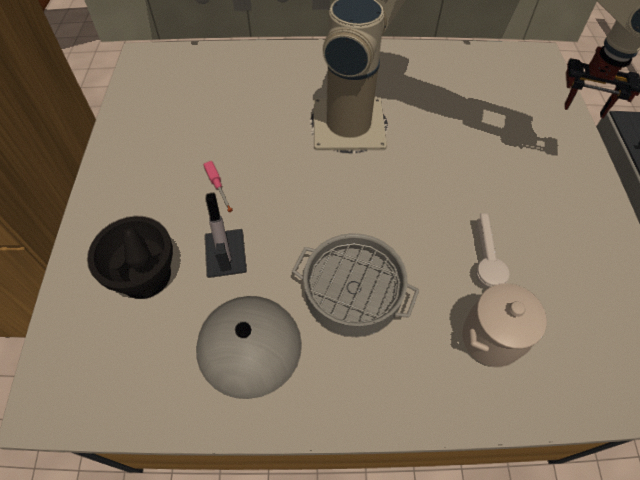

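View pics/top0.png

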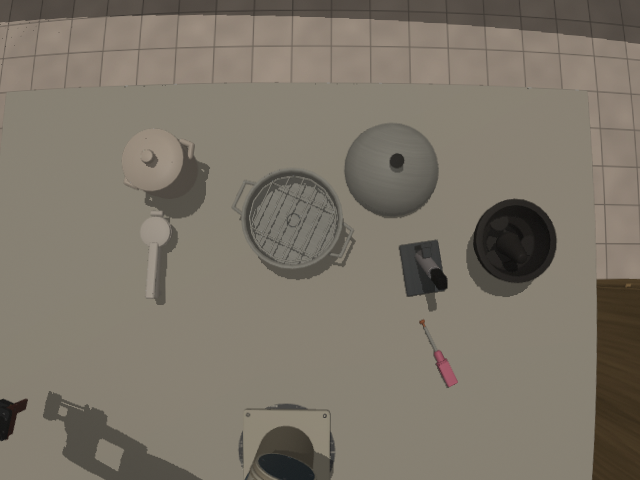

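The pink probe lying at top (440,356) / scene (219,188) is the look-alike. The black-handled one in the holster, at top (439,280) / scene (213,207), fits the description. I'll confirm it enlarged.

```bash
python3 - <<'E'
from h import *
t=np.load('top.npz')['image'];s=np.load('scene.npz')['image']
a=cv2.resize(t[230:310,390:460],None,fx=5.7,fy=5.7,interpolation=cv2.INTER_CUBIC)
b=cv2.resize(s[185:285,195:255],None,fx=5.7,fy=5.7,interpolation=cv2.INTER_CUBIC)
H=max(a.shape[0],b.shape[0]);a=np.vstack([a,np.zeros((H-a.shape[0],a.shape[1],3),np.uint8)])
save('c1',np.clip(np.hstack([a,b]).astype(float)*1.7,0,255).astype(np.uint8))
a=cv2.resize(t[160:280,225:360],None,fx=5,fy=5,interpolation=cv2.INTER_CUBIC)
save('c2',a); print(a.shape)
E
```

```text
(600, 675, 3)
```

View pics/c1.png

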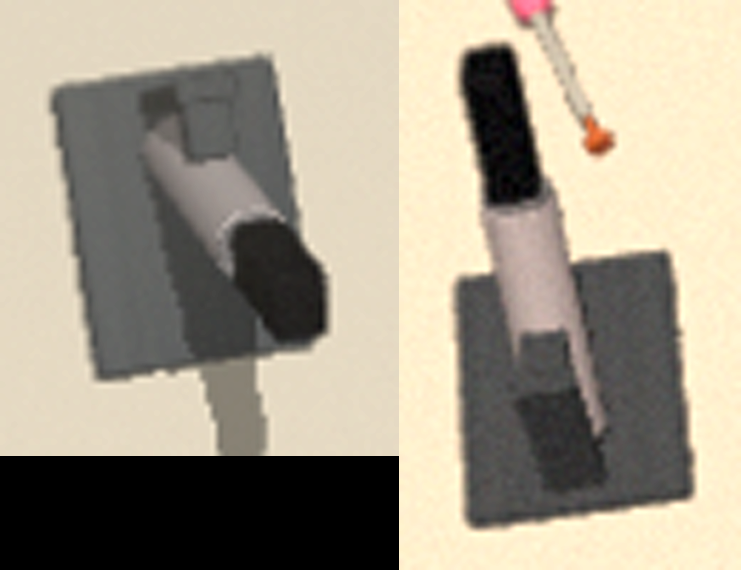

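View pics/c2.png

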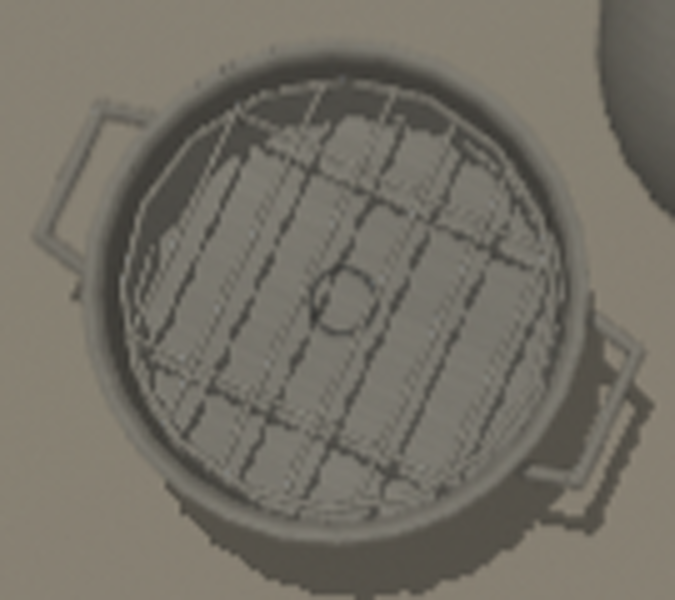

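Crop c1 confirms it: black handle in the aluminium tube, leaning toward the robot. The plate corners are visible in both views. In c2 the stamped ring is at top pixel (293.6, 219.6), between the middle wires. Next I'll fit the poses.

```bash
cat >> h.py <<'E'
def cam(c):
    d=np.load(c+'.npz'); return d
def proj(d,P):
    P=np.atleast_2d(P).astype(float); Rm=d['rotation']; Rm=R.from_rotvec(Rm).as_matrix() if Rm.ndim==1 else Rm
    q=(P-d['xyz'])@Rm; s=q[:,:2]/q[:,2:]; s=s*(1+float(d['k1'])*(s**2).sum(1,keepdims=True))
    K=d['camera_matrix']; return s*[K[0,0],K[1,1]]+K[:2,2]
def unproj(d,uv,z):
    from scipy.optimize import least_squares
    return np.r_[least_squares(lambda p:(proj(d,[*p,z])-uv).ravel(),[500,0]).x,z]
E
cat > fit.py <<'E'
from h import *
from scipy.optimize import least_squares, minimize
T,S=cam('top'),cam('scene')
ct=np.array([[52,92],[270,60],[100,380]])/5.7+[390,230]-.4
cs=(np.array([[455,282],[667,252],[692,497],[470,525]])-[399,0])/5.7+[195,185]-.4
def Hm(p):
    return R.from_euler('z',p[2]),np.array([p[0],p[1],0])
def pts(p,L):
    r,o=Hm(p); return r.apply(np.array(L,float))+o
# top image: up=+x, left=+y
LT=[[65,50,12],[65,-50,12],[-65,50,12]]
LS=[[-65,-50,12],[-65,50,12],[65,50,12],[65,-50,12]]
ring=unproj(T,[293.6,219.6],30)
print('ring top',ring)
x0=[*unproj(T,[422,268],12)[:2],0]
f=lambda p:np.r_[(proj(T,pts(p,LT))-ct).ravel(),(proj(S,pts(p,LS))-cs).ravel()]
s=least_squares(f,x0)
print('holster',s.x,np.round(s.fun,1))
hol=s.x
r,o=Hm(hol)
ax=r.apply([-np.sin(.35),0,np.cos(.35)]); rim=pts(hol,[-13,0,137])[0] if False else pts(hol,[[-13,0,137]])[0]
grip=rim+36*ax
print('rim',rim,'axis',ax,'grip',grip,'top',rim+62*ax)
print('px grip',proj(T,grip),proj(S,grip))
E
python3 - <<'E'
from fit import *
# handle silhouette vs axial yaw and holster small shift
def mask(d,box):
    g=d['image'].astype(int).max(2); m=np.zeros(g.shape,bool); x0,x1,y0,y1=box
    m[y0:y1,x0:x1]=g[y0:y1,x0:x1]<28; return m
mt=mask(T,(420,452,262,298)); ms=mask(S,(198,228,188,224))
n,l,st,c=cv2.connectedComponentsWithStats(mt.astype(np.uint8)); print(st[1:].tolist())
n,l,st,c=cv2.connectedComponentsWithStats(ms.astype(np.uint8)); print(st[1:].tolist())
ex=r.apply([np.cos(.35),0,np.sin(.35)]); ey=np.cross(ax,ex)
def sil(d,yaw,sh,off):
    a=np.cos(yaw)*ex+np.sin(yaw)*ey; b=np.cross(ax,a)
    P=[rim+sh*ex+off*ey+h*ax+i*14*a+j*11*b for h in(0,62) for i in(-1,1) for j in(-1,1)]
    q=proj(d,np.array(P)); k=8
    h=cv2.convexHull(q.astype(np.float32))[:,0]
    m=np.zeros((480*k//4,640*k//4),np.uint8); k=2
    m=np.zeros((960,1280),np.uint8); cv2.fillPoly(m,[np.round((h+.5)*2*16-8).astype(np.int32)],1,shift=4)
    return cv2.resize(m.astype(np.float32),(640,480),interpolation=cv2.INTER_AREA)
for yaw in np.deg2rad(np.arange(-90,90,15)):
    best=min((np.abs(sil(T,yaw,a,b)-mt).sum()+np.abs(sil(S,yaw,a,b)-ms).sum(),a,b) for a in range(-6,7,2) for b in range(-6,7,2))
    print(round(np.rad2deg(yaw)),best)
for d,m in((T,mt),(S,ms)):
    v=np.argwhere(m); print(v.mean(0)[::-1], [d['image'][tuple(x)].tolist() for x in v[::25]])
E
```

```text
ring top [583.44036098 -17.88623368  30.        ]
holster [ 4.67451628e+02 -3.38698607e+02  1.59234409e-01] [-0.6 -1.1  0.1 -1.7 -0.6 -0.3 -0.6 -0.9  0.1 -1.1  0.2 -1.4 -0.9 -0.3]
rim [ 454.616091   -340.75991712  137.        ] axis [-0.3385598  -0.05437068  0.93937271] grip [ 442.42793835 -342.71726165  170.81741766] top [ 433.62538366 -344.13089937  195.2411082 ]
px grip [[438.305405   278.26851145]] [[212.29802388 206.43824213]]
[[431, 269, 16, 21, 233]]
[[207, 194, 13, 27, 236]]
-90 (np.float32(262.25), -4, -4)
-75 (np.float32(239.75), -2, -2)
-60 (np.float32(251.0), -4, -2)
-45 (np.float32(298.25), -2, -2)
-30 (np.float32(299.75), -2, 0)
-15 (np.float32(259.0), -4, -2)
0 (np.float32(186.75), -2, 0)
15 (np.float32(166.5), -6, -2)
30 (np.float32(234.25), -4, -2)
45 (np.float32(277.5), -4, -2)
60 (np.float32(312.5), -4, -2)
75 (np.float32(305.5), -6, -2)
[438.59656652 278.93562232] [[24, 22, 20], [24, 24, 22], [24, 22, 21], [22, 21, 19], [21, 20, 19], [21, 20, 18], [21, 19, 18], [21, 20, 18], [22, 20, 19], [20, 19, 19]]
[212.55084746 206.94067797] [[22, 20, 18], [6, 11, 9], [10, 11, 9], [2, 4, 1], [11, 6, 9], [8, 10, 12], [7, 5, 3], [4, 4, 8], [13, 14, 14], [9, 9, 13]]
```

```bash
python3 - <<'E'
from fit import *
def mask(d,box,th):
    g=d['image'].astype(int).max(2); m=np.zeros(g.shape,bool); x0,x1,y0,y1=box
    m[y0:y1,x0:x1]=g[y0:y1,x0:x1]<th; return m
ex=r.apply([np.cos(.35),0,np.sin(.35)]); ey=np.cross(ax,ex)
def sil(d,yaw,sh,off):
    a=np.cos(yaw)*ex+np.sin(yaw)*ey; b=np.cross(ax,a)
    P=[rim+sh*ex+off*ey+h*ax+i*14*a+j*11*b for h in(4,62) for i in(-1,1) for j in(-1,1)]
    h=cv2.convexHull(proj(d,np.array(P)).astype(np.float32))[:,0]
    m=np.zeros((1920,2560),np.uint8); cv2.fillPoly(m,[np.round(((h+.5)*4-.5)*16).astype(np.int32)],1,shift=4)
    return cv2.resize(m.astype(np.float32)[::],(640,480),interpolation=cv2.INTER_AREA)
for th in (45,):
  mt=mask(T,(425,452,262,298),th); ms=mask(S,(204,224,188,222),th)
  print(th,mt.sum(),ms.sum(),sil(T,0,0,0).sum(),sil(S,0,0,0).sum())
  for d,m,bx in((T,mt,(424,454,264,294)),(S,ms,(203,225,188,226))):
    q=sil(d,.1,-3,-1); 
    for y in range(bx[2],bx[3]): print(''.join('.ab#'[int(m[y,x])+2*int(q[y,x]>.5)] for x in range(bx[0],bx[1])))
  for yaw in range(-20,31,5):
    best=min((np.abs(sil(T,np.deg2rad(yaw),a,b)-mt).sum()+np.abs(sil(S,np.deg2rad(yaw),a,b)-ms).sum(),a,b) for a in range(-6,3,2) for b in range(-4,5,2))
    print(yaw,best)
E
```

```text
ring top [583.44036098 -17.88623368  30.        ]
holster [ 4.67451628e+02 -3.38698607e+02  1.59234409e-01] [-0.6 -1.1  0.1 -1.7 -0.6 -0.3 -0.6 -0.9  0.1 -1.1  0.2 -1.4 -0.9 -0.3]
rim [ 454.616091   -340.75991712  137.        ] axis [-0.3385598  -0.05437068  0.93937271] grip [ 442.42793835 -342.71726165  170.81741766] top [ 433.62538366 -344.13089937  195.2411082 ]
px grip [[438.305405   278.26851145]] [[212.29802388 206.43824213]]
45 406 258 309.125 313.9375
..............................
..............................
..............................
..............................
............bbbb..............
........a########.............
......b##########a............
......b###########............
......#############...........
.a....#############b..........
.a....b#############b.........
.aa....##############.........
.aaa...###############........
.aaaa..###############b.......
.aaaaa.################.......
.aaaaaa################.......
.aaaaaaa###############.......
.aaaaaaa###############b......
.aaaaaaa###############b......
.aaaaaaaa##############b......
.aaaaaaaaa######
[... 824 characters left out ...]
....b##########......
......##########......
......##########......
......b#########......
......b#########a.....
.......##########.....
.......##########.....
.......##########.....
.......#########b.....
.......b######b.......
........bb............
......................
......................
......................
......................
-20 (np.float32(270.0625), -4, 2)
-15 (np.float32(259.6875), -2, 2)
-10 (np.float32(244.5625), -2, 2)
-5 (np.float32(232.5), -2, 2)
0 (np.float32(221.8125), -2, 0)
5 (np.float32(203.25), -2, 0)
10 (np.float32(209.3125), -2, 0)
15 (np.float32(236.0), -2, 0)
20 (np.float32(268.1875), -2, 0)
25 (np.float32(302.6875), -2, 0)
30 (np.float32(333.5625), -2, -2)
```

```bash
cat >> h.py <<'E'
def toff(target,ori=None):
    """shift in tool axes, units of 25 mm, to bring TCP to target"""
    o=ctrl.get_obs(); Q=R.from_rotvec(o['orientation']); y=Q.apply([0,1,0])
    print('t',round(o['t'],2),'tcp',np.round(o['ee_pos'],1),'yang',round(np.rad2deg(np.arctan2(y[1],y[0])),2),'w',round(o['width'],1),'q',np.round(o['qpos'],2),'F',np.round(o['ft_force'],2))
    return np.round(Q.inv().apply(np.array(target)-o['ee_pos'])/25,2)
E
python3 - <<'E'
from fit import *
print('molc',unproj(T,[515,240],80),'lid',unproj(T,[391,168],20),'crock',unproj(T,[152,160],150),'press',unproj(T,[154,255],30))
# shifts for tool y at -26.1deg
y=np.deg2rad(73.87-100); ey=np.array([np.cos(y),np.sin(y),0]); ex=np.array([-ey[1],ey[0],0]); M=np.array([ex,ey,[0,0,-1]])
A=np.array([173.8,600.3,222.7]);B=np.array([460,120,235.]);C=np.array([441,-343,235.])
print(M@(B-A)/25,M@(C-B)/25)
E
```

```text
ring top [583.44036098 -17.88623368  30.        ]
holster [ 4.67451628e+02 -3.38698607e+02  1.59234409e-01] [-0.6 -1.1  0.1 -1.7 -0.6 -0.3 -0.6 -0.9  0.1 -1.1  0.2 -1.4 -0.9 -0.3]
rim [ 454.616091   -340.75991712  137.        ] axis [-0.3385598  -0.05437068  0.93937271] grip [ 442.42793835 -342.71726165  170.81741766] top [ 433.62538366 -344.13089937  195.2411082 ]
px grip [[438.305405   278.26851145]] [[212.29802388 206.43824213]]
molc [ 532.23404666 -552.668097     80.        ] lid [ 716.53697975 -261.12768591   20.        ] crock [706.8100299  299.27082453 150.        ] press [493.66511194 332.0886084   30.        ]
[-12.20667206  18.73912499  -0.492     ] [-16.96191339   7.47405473   0.        ]
```

Call:
move_arm([
  [[0,0,0],1,0],
  [[0,0,0],1,0],
  [[0,0,0],1,0],
  [[0,0,0],1,0],
  [[0,0,0],1,0],
  [[0,0,0],1,0],
  [[0,0,0],1,0],
  [[0,0,0],1,0],
  [[0,0,0],1,0],
  [[0,0,0],1,0],
  [[0,0,0],1,0],
  [[0,0,0],1,0],
  [[0,0,0],1,0],
  [[0,0,0],1,0],
  [[0,0,0],1,0],
  [[0,0,0],1,0],
  [[0,0,0],1,0],
  [[0,0,0],1,0],
  [[0,0,0],1,0],
  [[0,0,0],1,0],
])

```text
t: 2.37
ee_pos: [173.8, 600.3, 222.7]
orientation: [-2.67, -1.656, -0.0]
ft_force: [-0.1, 0.2, -0.7]
width: 87.7
grasp_force: 0.0
```

Call:
move_arm([
  [[-0.61,0.94,-0.03],0,0],
  [[-0.61,0.94,-0.03],0,0],
  [[-0.61,0.94,-0.03],0,0],
  [[-0.61,0.94,-0.03],0,0],
  [[-0.61,0.94,-0.03],0,0],
  [[-0.61,0.94,-0.03],0,0],
  [[-0.61,0.94,-0.03],0,0],
  [[-0.61,0.94,-0.03],0,0],
  [[-0.61,0.94,-0.03],0,0],
  [[-0.61,0.94,-0.03],0,0],
  [[-0.61,0.94,-0.03],0,0],
  [[-0.61,0.94,-0.03],0,0],
  [[-0.61,0.94,-0.03],0,0],
  [[-0.61,0.94,-0.03],0,0],
  [[-0.61,0.94,-0.03],0,0],
  [[-0.61,0.94,-0.03],0,0],
  [[-0.61,0.94,-0.03],0,0],
  [[-0.61,0.94,-0.03],0,0],
  [[-0.61,0.94,-0.03],0,0],
  [[-0.61,0.94,-0.03],0,0],
])

```text
t: 4.03
ee_pos: [461.9, 118.1, 237.9]
orientation: [2.666, 1.661, 0.001]
ft_force: [0.9, 0.9, -0.8]
width: 87.7
grasp_force: 0.0
```

Call:
move_arm([
  [[-0.85,0.37,0],0,0],
  [[-0.85,0.37,0],0,0],
  [[-0.85,0.37,0],0,0],
  [[-0.85,0.37,0],0,0],
  [[-0.85,0.37,0],0,0],
  [[-0.85,0.37,0],0,0],
  [[-0.85,0.37,0],0,0],
  [[-0.85,0.37,0],0,0],
  [[-0.85,0.37,0],0,0],
  [[-0.85,0.37,0],0,0],
  [[-0.85,0.37,0],0,0],
  [[-0.85,0.37,0],0,0],
  [[-0.85,0.37,0],0,0],
  [[-0.85,0.37,0],0,0],
  [[-0.85,0.37,0],0,0],
  [[-0.85,0.37,0],0,0],
  [[-0.85,0.37,0],0,0],
  [[-0.85,0.37,0],0,0],
  [[-0.85,0.37,0],0,0],
  [[0,0,0],0,0],
])

```text
t: 5.7
ee_pos: [441.3, -323.9, 237.9]
orientation: [2.666, 1.657, -0.0]
ft_force: [-1.5, 0.1, -0.8]
width: 87.9
grasp_force: 0.0
```

Call:
move_arm([
  [[0,0,0],1,0],
  [[0,0,0],1,0],
  [[0,0,0],1,0],
  [[0,0,0],1,0],
  [[0,0,0],1,0],
  [[0,0,0],1,0],
  [[0,0,0],1,0],
  [[0,0,0],1,0],
  [[0,0,0],1,0],
  [[0,0,0],1,0],
  [[0,0,0],0.8,0],
  [[0,0,0],0,0],
])

```text
t: 6.7
ee_pos: [441.2, -319.8, 237.7]
orientation: [-3.13, -0.266, -0.0]
ft_force: [-0.0, 0.3, -0.1]
width: 87.8
grasp_force: 0.0
```

```bash
python3 - <<'E'
from fit import *
print(toff([440.5,-343,152]))
E
```

```text
ring top [583.44036098 -17.88623368  30.        ]
holster [ 4.67451628e+02 -3.38698607e+02  1.59234409e-01] [-0.6 -1.1  0.1 -1.7 -0.6 -0.3 -0.6 -0.9  0.1 -1.1  0.2 -1.4 -0.9 -0.3]
rim [ 454.616091   -340.75991712  137.        ] axis [-0.3385598  -0.05437068  0.93937271] grip [ 442.42793835 -342.71726165  170.81741766] top [ 433.62538366 -344.13089937  195.2411082 ]
px grip [[438.305405   278.26851145]] [[212.29802388 206.43824213]]
t 6.7 tcp [ 441.2 -319.8  237.7] yang -80.27 w 87.8 q [-0.65  0.29  1.79  0.    1.06  0.75] F [-0.01  0.26 -0.06]
[-0.18  0.91  3.43]
```

Call:
move_arm([
  [[-0.09,0.46,0],0,0],
  [[-0.09,0.45,0],0,0],
  [[0,0,0.5],0,0.3],
  [[0,0,0.5],0,0.3],
  [[0,0,0.5],0,0.3],
  [[0,0,0.5],0,0.3],
  [[0,0,0.5],0,0.3],
  [[0,0,0.5],0,0.3],
  [[0,0,0.42],0,0.3],
  [[0,0,0],0,0.6],
  [[0,0,0],0,0.6],
  [[0,0,0],0,0.6],
  [[0,0,0],0,0.6],
  [[0,0,0],0,0.65],
  [[0,0,0],0,0.65],
  [[0,0,0],0,0.65],
])

```text
t: 8.03
ee_pos: [440.8, -343.8, 152.6]
orientation: [3.129, 0.27, 0.001]
ft_force: [-0.4, -0.6, -0.4]
width: 30.9
grasp_force: 0.0
```

```bash
python3 - <<'E'
from h import *
print(toff([440.5,-343,152]))
for c,b in(('top',(400,470,240,310)),('scene',(185,255,170,260))):
    d=cams.get_image(c); np.savez(c+'1.npz',**d)
    globals()[c]=cv2.resize(d['image'][b[2]:b[3],b[0]:b[1]],None,fx=5.5,fy=5.5,interpolation=cv2.INTER_CUBIC)
H=495; a=np.vstack([top,np.zeros((495-top.shape[0],top.shape[1],3),np.uint8)])
save('c3',np.clip(np.hstack([a,scene])*1.8,0,255).astype(np.uint8))
E
```

```text
t 8.03 tcp [ 440.8 -343.8  152.6] yang -80.14 w 30.9 q [-0.68  0.42  1.83 -0.    0.89  0.72] F [-0.44 -0.58 -0.44]
[-0.01 -0.03  0.03]
```

View pics/c3.png

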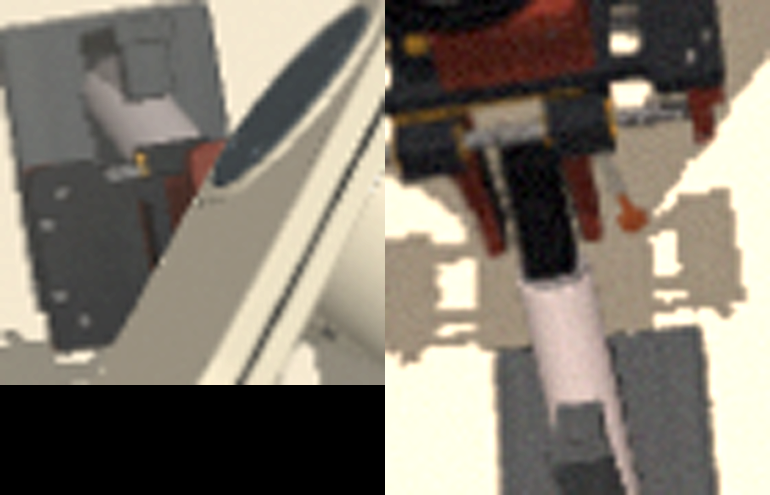

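The handle sits between the fingers, about 2 mm closer to the right (+y) finger in the scene view: gaps of roughly 18 px left and 6 px right in the crop. I'll shift and close in stages.

Call:
move_arm([
  [[0,-0.07,0],0,0.65],
  [[0,0,0],0,0.69],
  [[0,0,0],0,0.69],
  [[0,0,0],0,0.72],
  [[0,0,0],0,0.72],
  [[0,0,0],0,0.72],
])

```text
t: 8.63
ee_pos: [440.3, -342.0, 152.2]
orientation: [3.13, 0.27, 0.0]
ft_force: [-0.2, -0.6, -0.5]
width: 24.7
grasp_force: 0.2
```

Call:
move_arm([
  [[0,0,0],0,0.74],
  [[0,0,0],0,0.74],
  [[0,0,0],0,0.74],
])

```text
t: 8.88
ee_pos: [440.3, -342.0, 152.2]
orientation: [3.13, 0.27, 0.0]
ft_force: [0.2, -0.2, -0.0]
width: 22.5
grasp_force: 0.3
```

Call:
move_arm([
  [[0,0,0],0,0.85],
  [[0,0,0],0,1],
  [[0,0,0],0,1],
  [[0,0,0],0,1],
])

```text
t: 9.22
ee_pos: [440.3, -342.0, 152.2]
orientation: [3.13, 0.27, 0.0]
ft_force: [-1.3, -0.2, -0.5]
width: 21.8
grasp_force: 30.0
```

Call:
move_arm([
  [[-0.07,0,-0.19],0,1],
  [[-0.14,0,-0.39],0,1],
  [[-0.14,0,-0.39],0,1],
  [[-0.14,0,-0.39],0,1],
])

```text
t: 9.55
ee_pos: [427.7, -343.7, 187.3]
orientation: [-3.129, -0.27, 0.001]
ft_force: [1.1, -0.5, -0.4]
width: 21.8
grasp_force: 30.0
```

Call:
move_arm([
  [[-0.14,0,-0.39],0,1],
  [[-0.14,0,-0.39],0,1],
  [[-0.14,0,-0.39],0,1],
  [[-0.14,0,-0.39],0,1],
  [[-0.14,0,-0.39],0,1],
  [[-0.14,0,-0.39],0,1],
  [[-0.14,0,-0.39],0,1],
  [[-0.14,0,-0.39],0,1],
  [[-0.14,0,-0.39],0,1],
  [[0,0,-0.8],0,1],
  [[0,0,-0.8],0,1],
  [[0,0,0],0,1],
])

```text
t: 10.55
ee_pos: [398.5, -350.8, 318.1]
orientation: [3.125, 0.269, 0.007]
ft_force: [0.4, -0.7, -0.3]
width: 21.9
grasp_force: 30.0
```

```bash
python3 - <<'E'
from h import *
print(toff([440.5,-343,152]))
for c in('top','scene'):
    d=cams.get_image(c); np.savez(c+'2.npz',**d)
    globals()[c]=d['image']
save('c4',np.clip(np.hstack([cv2.resize(scene[60:300,150:310],None,fx=2.5,fy=2.5,interpolation=cv2.INTER_CUBIC),cv2.resize(top[200:440,370:530],None,fx=2.5,fy=2.5,interpolation=cv2.INTER_CUBIC)])*1.6,0,255).astype(np.uint8))
E
```

```text
t 10.55 tcp [ 398.5 -350.8  318.1] yang -80.16 w 21.9 q [-0.74  0.18  1.74  0.    1.21  0.65] F [ 0.42 -0.66 -0.35]
[ 1.68 -0.05  6.65]
```

View pics/c4.png

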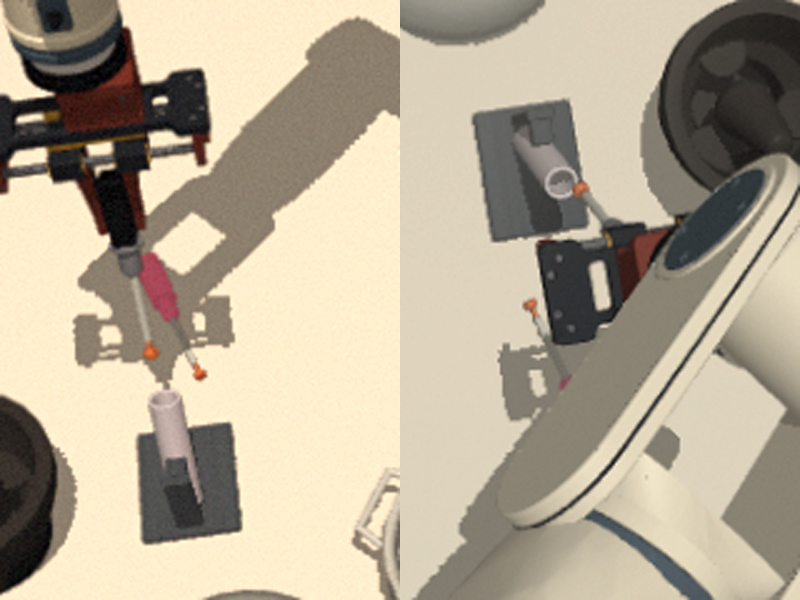

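The probe is out of the holster and held, and the holster is still standing. The foot shows at scene (210,201) and top (442,275). I'll triangulate it to get the lean, and refine the warmer pose too.

```bash
cat >> h.py <<'E'
def foot(T,S,gt,gs,rad=10):
    from scipy.optimize import least_squares
    c=[]
    for d,g in((T,gt),(S,gs)):
        im=d['image'].astype(int); m=(im[:,:,0]-im[:,:,2]>60)&(im[:,:,0]-im[:,:,1]>35)
        yy,xx=np.nonzero(m); k=np.hypot(xx-g[0],yy-g[1])<rad; c.append([xx[k].mean(),yy[k].mean()]); print('n',k.sum(),np.round(c[-1],1))
    s=least_squares(lambda p:np.r_[(proj(T,p)-c[0]).ravel(),(proj(S,p)-c[1]).ravel()],[450,-200,150],x_scale=100); print('foot',np.round(s.x,1),'res',np.round(s.fun,2)); return s.x
E
python3 - <<'E'
from h import *
T,S=cam('top2'),cam('scene2')
f=foot(T,S,(442.4,275.2),(210,200.8)); o=ctrl.get_obs(); Q=R.from_rotvec(o['orientation'])
g=o['ee_pos']-Q.apply([0,0,19]); v=Q.inv().apply(f-g); print('tool-frame foot-grip',np.round(v,1),'len',np.linalg.norm(v),'lean x',np.arctan2(v[0],v[2]),'lean y',np.arctan2(v[1],v[2]))
# warmer: fit wires with original images (rim ellipse + wires)
T,S=cam('top'),cam('scene')
print('ring S', proj(S,[583.4,-17.9,30]), 'handles/yaw check')
a=unproj(T,np.array([225,160])+np.array([70,172])/5-.4,66);b=unproj(T,np.array([225,160])+np.array([608,402])/5-.4,66);print(a,b,np.rad2deg(np.arctan2(*(a-b)[1::-1]))-90,(a+b)/2)
s=cv2.resize(S['image'][235:335,285:425],None,fx=5,fy=5,interpolation=cv2.INTER_CUBIC)
yaw=np.arctan2(*(a-b)[1::-1])-np.pi/2
rr=R.from_euler('z',yaw); o3=np.array([583.4,-17.9,0])
t=cv2.resize(T['image'][160:280,225:360],None,fx=4,fy=4,interpolation=cv2.INTER_CUBIC)
for im,d,off,k in((t,T,(225,160),4),(s[:480],S,(285,235),5)):
    for yv in(-16.5,16.5):
        q=(proj(d,rr.apply([[-95,yv,62],[95,yv,62]])+o3)-off+.4)*k
        cv2.line(im,*[tuple(int(v) for v in x) for x in q],(255,0,0),1)
    th=np.linspace(0,6.28,60);q=(proj(d,np.c_[15*np.cos(th),15*np.sin(th),0*th+30]+o3)-off+.4)*k
    cv2.polylines(im,[q.astype(np.int32)],True,(0,255,0),1)
s=cv2.resize(s[:480,60:640],None,fx=.45,fy=.45) if 0 else s[40:440,120:380]
save('c5',np.hstack([t[:400],s]))
print(np.hstack([t[:400],s]).shape)
E
```

```text
n 14 [441.9 274.5]
n 25 [209.9 200.4]
foot [ 450.9 -341.6  205.2] res [-0.31  0.02 -0.33 -0.03]
tool-frame foot-grip [ 54.1   1.1 128.3] len 139.27136556339875 lean x 0.3989568422959808 lean y 0.008606173393098734
ring S [[352.63909811 287.5152848 ]] handles/yaw check
[641.35743397 113.26167918  66.        ] [ 531.24306831 -146.60017285   66.        ] -22.96441073189183 [586.30025114 -16.66924683  66.        ]
(400, 800, 3)
```

View pics/c5.png

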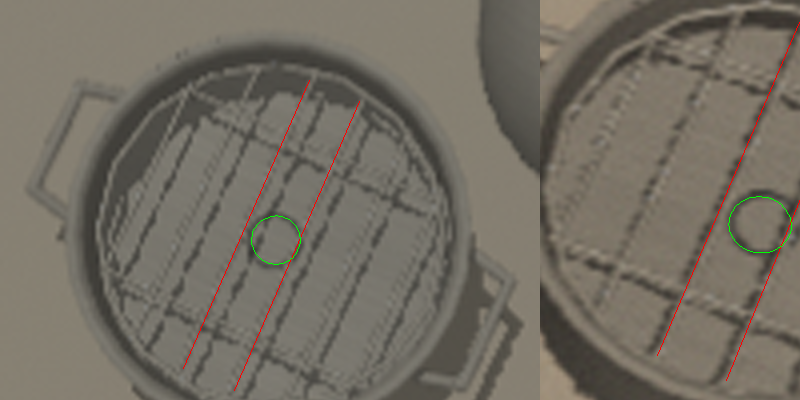

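Call:
move_arm([
  [[0,0,0],1,1],
  [[0,0,0],1,1],
  [[0,0,0],1,1],
  [[0,0,0],1,1],
  [[0,0,0],1,1],
  [[0,0,0],1,1],
  [[0,0,0],0.56,1],
  [[0,0,0],0,1],
])

```text
t: 11.32
ee_pos: [396.5, -348.8, 312.3]
orientation: [-3.077, 0.627, 0.004]
ft_force: [-0.1, -1.0, -1.2]
width: 21.8
grasp_force: 30.0
```

```bash
python3 - <<'E'
from h import *
print(toff([584.3,-18.3,310]))
E
```

```text
t 11.32 tcp [ 396.5 -348.8  312.3] yang -113.04 w 21.8 q [-0.74  0.18  1.75 -0.    1.21  1.23] F [-0.11 -0.98 -1.16]
[  1.74 -15.11   0.1 ]
```

Call:
move_arm([
  [[0.1,-0.5,0],0,1],
  [[0.1,-0.84,0],0,1],
  [[0.1,-0.84,0],0,1],
  [[0.1,-0.84,0],0,1],
  [[0.1,-0.84,0],0,1],
  [[0.1,-0.84,0],0,1],
  [[0.1,-0.84,0],0,1],
  [[0.1,-0.84,0],0,1],
  [[0.1,-0.84,0],0,1],
  [[0.1,-0.84,0],0,1],
  [[0.1,-0.84,0],0,1],
  [[0.1,-0.84,0],0,1],
  [[0.1,-0.84,0],0,1],
  [[0.1,-0.84,0],0,1],
  [[0.1,-0.84,0],0,1],
  [[0.1,-0.84,0],0,1],
  [[0.1,-0.84,0],0,1],
  [[0.04,-0.84,0],0,1],
  [[0,-0.3,0],0,1],
  [[0,0,0],0,1],
])

```text
t: 12.98
ee_pos: [584.3, -17.2, 313.2]
orientation: [-3.08, 0.619, 0.002]
ft_force: [-1.0, 0.0, -1.0]
width: 21.6
grasp_force: 30.0
```

Call:
move_arm([
  [[0,0,0.7],0,1],
  [[0,0,0.7],0,1],
  [[0,0,0.7],0,1],
  [[0,0,0],0,1],
  [[0,0,0],0,1],
])

```text
t: 13.4
ee_pos: [583.2, -19.8, 260.7]
orientation: [3.078, -0.625, -0.004]
ft_force: [0.2, -0.9, -0.4]
width: 22.2
grasp_force: 30.0
```

```bash
cat > m.py <<'E'
from h import *
import sys
# usage m.py tag : measure foot in scene(+top) and express in tool frame
from scipy.optimize import least_squares
d={c:cams.get_image(c) for c in('scene','top')}
o=ctrl.get_obs(); Q=R.from_rotvec(o['orientation']); g=o['ee_pos']-Q.apply([0,0,19])
print(toff([584.3,-18.3,310]),'mom',np.round(o['moment'],3))
L=float(sys.argv[1]) if len(sys.argv)>1 else 140
cc=[]
for c in d:
    im=d[c]['image'].astype(int); m=((im[:,:,0]-im[:,:,2]>60)&(im[:,:,0]-im[:,:,1]>35)).astype(np.uint8)
    n,l,st,ce=cv2.connectedComponentsWithStats(m); exp=proj(d[c],g+Q.apply([25,0,L-8]))[0]
    k=[(round(float(np.hypot(*(ce[i]-exp))),1),int(st[i,4]),np.round(ce[i],1).tolist()) for i in range(1,n) if st[i,4]>4]; k.sort(); k=[x for x in k if x[0]<45][:2]; print(c,'exp',np.round(exp),k)
    if k: cc.append((d[c],k[0][2]))
if cc:
    f=lambda p:np.concatenate([(proj(dd,g+Q.apply([p[0],p[1],p[2]]))-u).ravel() for dd,u in cc]) 
    if len(cc)==1: F=lambda p:f([p[0],0,p[1]]); s=least_squares(F,[25,L-8],x_scale=50); v=[s.x[0],0,s.x[1]]
    else: s=least_squares(f,[25,0,L-8],x_scale=50); v=s.x
    print('tool v',np.round(v,1),'len',round(np.linalg.norm(v),1),'lean',round(np.arctan2(v[0],v[2]),3),'world',np.round(g+Q.apply(v),1),'res',np.round(s.fun,2))
E
python3 m.py
```

```text
t 13.5 tcp [584.6 -19.7 262.4] yang -112.96 w 22.0 q [-0.05  0.32  1.69 -0.    1.13  1.92] F [-0.12  0.65 -0.92]
[-0.03 -0.05 -1.9 ] mom [0.007 0.171 0.049]
scene exp [351. 273.] [(10.9, 27, [347.5, 282.9])]
top exp [295. 203.] []
tool v [ 47.4   0.  139.6] len 147.4 lean 0.327 world [628.3 -38.2 141.9] res [-0. -0.]
```

Call:
move_arm([
  [[0,0,0.5],0,1],
  [[0,0,0.5],0,1],
  [[0,0,0.5],0,1],
  [[0,0,0.5],0,1],
  [[0,0,0.5],0,1],
  [[0,0,0.12],0,1],
  [[0.4,0,0],0,1],
  [[0.4,0,0],0,1],
  [[0.4,0,0],0,1],
  [[0.4,0,0],0,1],
  [[0,0,0],0,1],
  [[0,0,0],0,1],
])

```text
t: 14.5
ee_pos: [621.8, -35.2, 196.1]
orientation: [-3.079, 0.626, -0.001]
ft_force: [-0.3, 0.2, -1.4]
width: 21.8
grasp_force: 30.0
```

```bash
python3 m.py
```

```text
t 14.6 tcp [620.8 -34.8 195.8] yang -112.96 w 22.0 q [-0.08  0.45  1.66  0.    1.04  1.9 ] F [ 0.05  0.79 -1.31]
[-1.6  -0.04 -4.57] mom [-0.014  0.145 -0.01 ]
scene exp [344. 301.] [(11.4, 24, [339.7, 312.0])]
top exp [303. 192.] []
tool v [ 47.9   0.  143.4] len 151.1 lean 0.322 world [664.8 -53.4  71.4] res [ 0. -0.]
```

Call:
move_arm([
  [[0.2,0,0],0,1],
  [[0.2,0,-0.02],0,1],
  [[0.15,0,-0.02],0,1],
  [[0.15,0,-0.03],0,1],
  [[0.15,0,-0.03],0,1],
  [[0.15,0,-0.03],0,1],
  [[0,0,0],0,1],
])

```text
t: 15.18
ee_pos: [644.5, -44.7, 199.2]
orientation: [3.079, -0.625, -0.0]
ft_force: [-3.3, 1.3, -1.5]
width: 21.7
grasp_force: 30.0
```

```bash
python3 m.py
```

```text
t 15.28 tcp [644.3 -44.7 199.2] yang -112.95 w 21.9 q [-0.09  0.48  1.6  -0.    1.06  1.88] F [-3.72  1.12 -1.53]
[-2.62 -0.04 -4.43] mom [0.257 0.964 0.031]
scene exp [340. 310.] [(4.8, 24, [338.6, 315.0])]
top exp [308. 182.] []
tool v [ 29.    0.  149.1] len 151.9 lean 0.192 world [671.1 -56.   69.2] res [0. 0.]
```

Call:
move_arm([
  [[0.15,0,-0.02],0,1],
  [[0.15,0,-0.02],0,1],
  [[0.15,0,-0.01],0,1],
  [[0.15,0,-0.01],0,1],
  [[0.15,0,0],0,1],
  [[0.15,0,0],0,1],
  [[0.15,0,0],0,1],
  [[0.11,0,0],0,1],
  [[0,0,0],0,1],
])

```text
t: 16.03
ee_pos: [671.5, -56.2, 200.8]
orientation: [3.079, -0.625, 0.001]
ft_force: [-3.8, 0.0, 0.4]
width: 22.1
grasp_force: 30.0
```

```bash
python3 m.py
```

```text
t 16.13 tcp [671.3 -56.1 200.9] yang -112.95 w 21.7 q [-0.1   0.52  1.53 -0.    1.09  1.87] F [-2.48 -0.06 -0.21]
[-3.79 -0.03 -4.37] mom [ 0.092  0.971 -0.033]
scene exp [335. 322.] [(7.2, 19, [338.6, 315.5])]
top exp [313. 170.] []
tool v [ -0.5   0.  153.6] len 153.6 lean -0.004 world [671.  -55.9  66.2] res [ 0. -0.]
```

Call:
move_arm([
  [[-0.3,0,-0.2],0,1],
  [[-0.4,0,-0.6],0,1],
  [[-0.6,0,-0.6],0,1],
  [[-0.8,0,-0.4],0,1],
  [[-0.8,0,0],0,1],
  [[-0.6,0,0],0,1],
  [[-0.3,0,0],0,1],
  [[0,0,0],0,1],
  [[0,0,0],0,1],
  [[0,0,0],0,1],
  [[0,0,0],0,1],
])

```text
t: 17.05
ee_pos: [584.3, -19.1, 245.7]
orientation: [-3.079, 0.625, -0.001]
ft_force: [0.3, -0.4, -0.6]
width: 22.0
grasp_force: 30.0
```

```bash
python3 m.py 152; python3 - <<'E'
from h import *
d=cams.get_image('scene'); np.savez('scene3.npz',**d)
save('c6',np.clip(cv2.resize(d['image'][140:320,260:440],None,fx=3.3,fy=3.3,interpolation=cv2.INTER_CUBIC)*1.5,0,255).astype(np.uint8))
E
```

```text
t 17.15 tcp [583.9 -19.1 245.5] yang -112.97 w 21.9 q [-0.05  0.34  1.7  -0.    1.1   1.92] F [ 0.29 -0.16 -0.73]
[ 0.   -0.03 -2.58] mom [0.    0.17  0.021]
scene exp [351. 279.] [(8.2, 22, [354.5, 271.4])]
top exp [296. 205.] []
tool v [ -1.1   0.  154.7] len 154.7 lean -0.007 world [583.  -18.7 109.8] res [0. 0.]
```

View pics/c6.png

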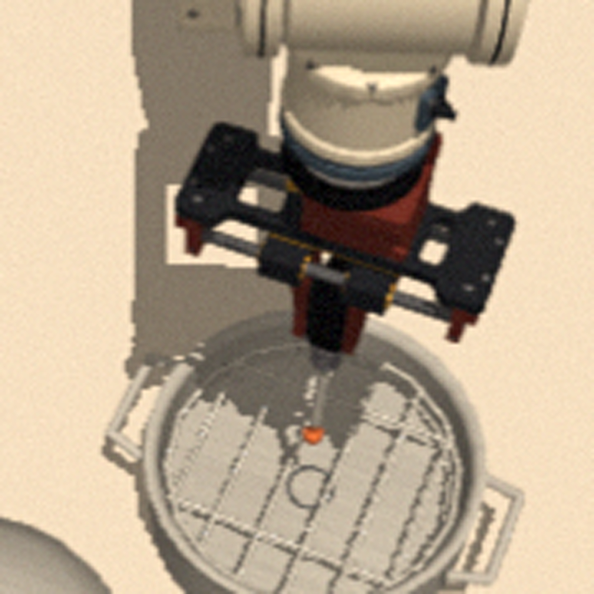

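```bash
python3 - <<'E'
from h import *
from scipy.optimize import least_squares
d=cam('scene3'); o=ctrl.get_obs(); Q=R.from_rotvec(o['orientation']); g=o['ee_pos']-Q.apply([0,0,19])
im=d['image'].astype(int)
m=((im[:,:,0]-im[:,:,2]>60)&(im[:,:,0]-im[:,:,1]>35)); yy,xx=np.nonzero(m); k=np.hypot(xx-354.5,yy-271.4)<8
u=np.array([xx[k].mean(),yy[k].mean()]); print('px',u,k.sum(), 'z',Q.apply([0,0,1]))
P=lambda a,b,l:proj(d,g+Q.apply([l*np.sin(a),l*np.sin(b),l*np.cos(a)*np.cos(b)]))[0]
for l in(145,148,151): 
    for a in(-.05,0,.05,.1): print(l,a,np.round(P(a,0,l)-u,1))
for l in(144,146,148,150): s=least_squares(lambda p:P(p[0],p[1],l)-u,[0,0]); print(l,s.x)
# handle / stem image points along axis for upright model
for h in (0,4,6,18,60,87,112,116): print(h,np.round(P(0,0,152-h),1))
print(np.round(im[255:277,346:362].max(2)))
E
```

```text
px [354.5        271.36363636] 22 z [-5.18864681e-05 -7.64462288e-05 -9.99999996e-01]
145 -0.05 [ 1.2 -4.4]
145 0 [ 0.1 -1.7]
145 0.05 [-1.   0.9]
145 0.1 [-2.1  3.4]
148 -0.05 [ 1.2 -3.8]
148 0 [ 0.  -1.1]
148 0.05 [-1.1  1.6]
148 0.1 [-2.2  4.2]
151 -0.05 [ 1.1 -3.2]
151 0 [-0.1 -0.4]
151 0.05 [-1.2  2.3]
151 0.1 [-2.3  4.9]
144 [ 0.03316121 -0.00962703]
146 [ 0.02520616 -0.00774167]
148 [ 0.01750252 -0.00591546]
150 [ 0.01003788 -0.00414557]
0 [354.4 271.2]
4 [354.5 270.3]
6 [354.6 269.9]
18 [354.9 267.3]
60 [356.2 257.7]
87 [357.1 251.2]
112 [358.  244.9]
116 [358.1 243.9]
[[ 76  78  72  69  75  70  76 102 135 120  78  91  99  88  70  69]
 [ 75  70  74  78  73  69  76 106 137 116  84  91  89  79  70  70]
 [ 75  73  73  74  74  75  85 105 114  95  83  91  88  75  72  72]
 [ 75  72  75  75  71  71  75 110 134 111  89  90  81  73  74  71]
 [ 72  71  72  76  71  77 105 133 119  83  90  93  83  69  73  68]
 [ 70  72  74  71  72  74 106 136 115  80  88  92  85  77  78  71]
 [ 71  72  72  72  71  68  76  80  81  77  93  91  79  68  66  71]
 [ 74  72  70  70  68  70  75 100 107  85  92  
[... 258 characters left out ...]
  90  95  85  70  69  69  71]
 [ 70  74  69  71  71  71  89  93  83  91  88  79  74  70  70  71]
 [ 67  72  77  77  74  72 106 122  85  90  89  77  70  70  68  71]
 [ 75 105 131 131 110  84  91  80  80  90  91  88  77  72  72  72]
 [ 96 136 135 114  77 101 130 117 106 110 123 120  88  69  69  68]
 [ 97 133 133 111  77  98 123 142 147 149 146 128  88  75  71  69]
 [ 78 108 133 119  94 100 110 148 162 164 145 128 125 110  75  70]
 [ 72 102 135 127 106  89  93 104 130 136 121 116 129 110  78  69]
 [ 68  98 108  85  91 106 125 111 103 107 119 128 131 132 103  71]
 [ 68  70  74  70  92 123 135 131 134 135 136 133 134 132 113  78]
 [ 75  71  65  81 112 134 133 134 135 134 133 136 134 136 131 127]]
```

Lean is within about 0.02 rad of upright, and the crop shows the foot over the middle gap just behind the ring. Descending, with averaged force readings.

```bash
cat > av.py <<'E'
from h import *
F=[];Z=[]
for i in range(10):
    cams.get_image('scene'); o=ctrl.get_obs(); F.append(np.r_[o['ft_force'],o['moment']]);Z.append(o['ee_pos'])
F=np.array(F); print('F',np.round(F.mean(0),3),'sem',np.round(F.std(0)[:3]/3,2))
print(toff([582.6,-17.5,170]),np.round(np.mean(Z,0),2))
E
python3 av.py
```

```text
F [ 0.242  0.287 -1.     0.019  0.154  0.014] sem [0.16 0.17 0.2 ]
t 17.7 tcp [583.3 -18.8 245.7] yang -112.95 w 21.7 q [-0.05  0.34  1.7  -0.    1.1   1.92] F [ 1.14  0.97 -1.16]
[-0.05 -0.04  3.03] [583.4  -18.86 245.57]
```

Call:
move_arm([
  [[-0.02,-0.06,0.3],0,1],
  [[0,0,0.4],0,1],
  [[0,0,0.4],0,1],
  [[0,0,0.4],0,1],
  [[0,0,0.4],0,1],
  [[0,0,0.4],0,1],
  [[0,0,0.4],0,1],
  [[0,0,0.3],0,1],
  [[0,0,0],0,1],
])

```text
t: 18.45
ee_pos: [582.3, -17.2, 168.6]
orientation: [3.078, -0.625, -0.005]
ft_force: [-0.4, -0.2, -1.0]
width: 22.0
grasp_force: 30.0
```

```bash
python3 av.py; python3 m.py 152
```

```text
F [ 0.149 -0.169 -0.837  0.007  0.143 -0.003] sem [0.18 0.17 0.2 ]
t 18.95 tcp [583.6 -17.2 171.1] yang -112.95 w 21.6 q [-0.05  0.43  1.76 -0.    0.95  1.92] F [ 0.49 -0.65  0.24]
[-0.03  0.03  0.04] [583.65 -17.22 170.94]
t 19.05 tcp [583.5 -17.2 170.9] yang -112.95 w 22.1 q [-0.05  0.43  1.76 -0.    0.95  1.92] F [ 0.15 -0.72 -0.59]
[ 0.05  0.03 -5.56] mom [-0.009  0.14   0.029]
scene exp [350. 293.] [(7.7, 18, [353.1, 286.5])]
top exp [297. 209.] []
tool v [ -0.3   0.  154.7] len 154.7 lean -0.002 world [583.3 -17.1  35.2] res [-0.  0.]
```

Call:
move_arm([
  [[0,0,0.1],0,1],
  [[0,0,0.1],0,1],
  [[0,0,0],0,1],
])

```text
t: 19.3
ee_pos: [583.0, -17.2, 165.0]
orientation: [3.079, -0.625, -0.002]
ft_force: [-0.4, -0.8, -1.7]
width: 21.6
grasp_force: 30.0
```

```bash
python3 av.py
```

```text
F [-0.039 -0.162 -0.869  0.009  0.146  0.   ] sem [0.18 0.2  0.19]
t 19.8 tcp [583.5 -17.2 165.7] yang -112.95 w 22.1 q [-0.05  0.43  1.77 -0.    0.94  1.92] F [ 0.49  0.4  -0.61]
[-0.03  0.02 -0.17] [583.4  -17.22 165.61]
```

Call:
move_arm([
  [[0,0,0.06],0,1],
  [[0,0,0.06],0,1],
  [[0,0,0],0,1],
])

```text
t: 20.05
ee_pos: [583.2, -17.2, 162.3]
orientation: [3.079, -0.625, -0.001]
ft_force: [0.1, -0.5, -1.4]
width: 21.9
grasp_force: 30.0
```

```bash
python3 av.py
```

```text
F [-0.073  0.009 -0.721  0.023  0.143  0.018] sem [0.17 0.17 0.22]
t 20.55 tcp [583.5 -17.2 162.7] yang -112.94 w 21.9 q [-0.05  0.44  1.77  0.    0.94  1.92] F [ 0.21 -0.26 -1.22]
[-0.03  0.02 -0.29] [583.41 -17.21 162.65]
```

Call:
move_arm([
  [[0,0,0.08],0,1],
  [[0,0,0],0,1],
  [[0,0,0],0,1],
])

```text
t: 20.8
ee_pos: [583.3, -17.2, 160.5]
orientation: [3.079, -0.625, -0.001]
ft_force: [1.5, 0.5, -0.7]
width: 22.2
grasp_force: 30.0
```

```bash
python3 av.py
```

```text
F [ 0.178  0.013 -1.355 -0.002  0.133  0.009] sem [0.09 0.1  0.16]
t 21.3 tcp [583.4 -17.2 160.7] yang -112.95 w 21.9 q [-0.05  0.44  1.77 -0.    0.93  1.92] F [-0.   -0.24 -1.13]
[-0.03  0.02 -0.37] [583.43 -17.22 160.67]
```

Call:
move_arm([
  [[0,0,0.08],0,1],
  [[0,0,0],0,1],
  [[0,0,0],0,1],
])

```text
t: 21.55
ee_pos: [583.3, -17.2, 158.5]
orientation: [3.079, -0.625, -0.0]
ft_force: [0.4, -0.8, -0.8]
width: 21.9
grasp_force: 30.0
```

```bash
python3 av.py
```

```text
F [ 6.000e-02  5.060e-01 -1.078e+00  1.700e-02  1.430e-01  1.000e-03] sem [0.14 0.19 0.14]
t 22.05 tcp [583.4 -17.2 158.7] yang -112.94 w 22.0 q [-0.05  0.44  1.77 -0.    0.93  1.92] F [ 0.32  0.21 -1.47]
[-0.03  0.02 -0.45] [583.42 -17.21 158.67]
```

Call:
move_arm([
  [[0,0,0.08],0,1],
  [[0,0,0],0,1],
  [[0,0,0],0,1],
])

```text
t: 22.3
ee_pos: [583.6, -17.3, 156.7]
orientation: [3.079, -0.625, 0.0]
ft_force: [0.0, 0.5, -0.0]
width: 21.7
grasp_force: 30.0
```

```bash
python3 av.py
```

```text
F [ 0.283 -0.142 -0.17  -0.011  0.041  0.014] sem [0.14 0.22 0.09]
t 22.8 tcp [583.5 -17.2 156.7] yang -112.95 w 21.6 q [-0.05  0.45  1.77 -0.    0.92  1.92] F [ 1.14 -0.21 -0.09]
[-0.03  0.02 -0.53] [583.53 -17.22 156.75]
```

Call:
move_arm([
  [[0,0,0.08],0,1],
  [[0,0,0],0,1],
  [[0,0,0],0,1],
])

```text
t: 23.05
ee_pos: [583.5, -17.2, 154.6]
orientation: [3.079, -0.625, 0.0]
ft_force: [-0.3, -0.4, -0.0]
width: 22.0
grasp_force: 30.0
```

```bash
python3 av.py; python3 m.py 148
```

```text
F [ 0.583 -0.153  0.431 -0.071  0.006  0.002] sem [0.14 0.17 0.18]
t 23.55 tcp [583.4 -17.2 154.7] yang -112.94 w 21.4 q [-0.05  0.45  1.77 -0.    0.92  1.92] F [ 0.68  0.36 -0.16]
[-0.03  0.02 -0.61] [583.46 -17.22 154.71]
t 23.65 tcp [583.4 -17.2 154.7] yang -112.95 w 22.0 q [-0.05  0.45  1.77 -0.    0.92  1.92] F [ 0.14  0.15 -0.82]
[ 0.05  0.03 -6.21] mom [-0.082 -0.019 -0.054]
scene exp [349. 296.] [(7.5, 17, [352.9, 289.0])]
top exp [297. 210.] []
tool v [ -2.    0.  155.3] len 155.3 lean -0.013 world [581.6 -16.4  18.4] res [-0. -0.]
```

Call:
move_arm([
  [[0,0,0.05],0,1],
  [[0,0,0],0,1],
  [[0,0,0],0,1],
  [[0,0,0],0,1],
  [[0,0,0],0,1],
  [[0,0,0],0,1],
])

```text
t: 24.15
ee_pos: [583.5, -17.2, 153.5]
orientation: [-3.079, 0.625, -0.0]
ft_force: [0.6, -1.0, -0.0]
width: 21.5
grasp_force: 30.0
```

```bash
python3 av.py; python3 av.py; python3 - <<'E'
from h import *
d=cams.get_image('scene'); np.savez('scene4.npz',**d)
print(proj(d,[[583.4,-17.9,30],[583.4,-17.9,34],[583.4,-17.9,87],[583.5,-17.2,112]]))
a=cv2.resize(d['image'][235:315,310:390],None,fx=7,fy=7,interpolation=cv2.INTER_CUBIC)
save('c7',np.clip(a*1.6,0,255).astype(np.uint8))
E
```

```text
F [ 0.926 -0.54   0.837 -0.12  -0.08   0.007] sem [0.14 0.13 0.13]
t 24.65 tcp [583.5 -17.2 153.4] yang -112.95 w 21.9 q [-0.05  0.45  1.77 -0.    0.92  1.92] F [ 0.82 -1.2   0.45]
[-0.03  0.02 -0.66] [583.47 -17.22 153.46]
F [ 0.633 -0.79   0.576 -0.127 -0.12  -0.01 ] sem [0.18 0.09 0.13]
t 25.15 tcp [583.4 -17.2 153.4] yang -112.95 w 21.8 q [-0.05  0.45  1.77  0.    0.92  1.92] F [-0.26 -1.03  0.99]
[-0.03  0.02 -0.66] [583.45 -17.21 153.44]
[[352.63909811 287.5152848 ]
 [352.74363862 286.7617969 ]
 [354.18917254 276.32941521]
 [355.2253259  271.13579215]]
```

View pics/c7.png

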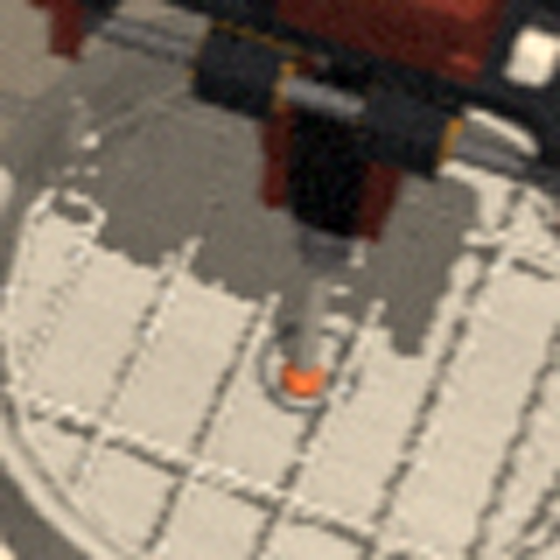

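The foot is inside the ring, but it sits about 6 mm toward the camera: centroid at (353,289) against a ring centre of (352.6,287.5). That matches a residual lean of about 0.035 rad. There is time to fix it: lift above the wires, take out the remaining lean on the pan wall, and set down again.

Call:
move_arm([
  [[0,0,-0.3],0,1],
  [[0,0,-0.5],0,1],
  [[0,0,-0.5],0,1],
  [[0,0,-0.35],0,1],
  [[0,0,0],0,1],
  [[0.4,0,0],0,1],
  [[0.7,0,0],0,1],
  [[0.8,0,0],0,1],
  [[0.8,0,0],0,1],
  [[0.6,0,0],0,1],
  [[0.3,0,0],0,1],
  [[0.15,0,0],0,1],
  [[0.15,0,0],0,1],
  [[0.14,0,0],0,1],
  [[0,0,0],0,1],
  [[0,0,0],0,1],
])

```text
t: 26.53
ee_pos: [675.0, -56.2, 194.1]
orientation: [3.079, -0.624, -0.004]
ft_force: [-4.2, 0.9, -1.6]
width: 21.7
grasp_force: 30.0
```

Call:
move_arm([
  [[-0.14,0,0],0,1],
  [[-0.4,0,0],0,1],
  [[-0.7,0,0],0,1],
  [[-0.8,0,0],0,1],
  [[-0.8,0,0],0,1],
  [[-0.7,0,0],0,1],
  [[-0.4,0,0],0,1],
  [[-0.1,-0.03,0],0,1],
  [[0,0,0],0,1],
  [[0,0,0],0,1],
])

```text
t: 27.37
ee_pos: [584.8, -16.6, 195.2]
orientation: [-3.079, 0.625, -0.003]
ft_force: [0.6, -0.1, -0.8]
width: 22.1
grasp_force: 30.0
```

```bash
cat > ln.py <<'E'
from h import *
from scipy.optimize import least_squares
d=cams.get_image('scene'); o=ctrl.get_obs(); Q=R.from_rotvec(o['orientation']); g=o['ee_pos']-Q.apply([0,0,19])
im=d['image'].astype(int)
P=lambda a,b,l:proj(d,g+Q.apply([l*np.sin(a),l*np.sin(b),l*np.cos(a)*np.cos(b)]))[0]
e=P(0,0,143.4)
m=((im[:,:,0]-im[:,:,2]>60)&(im[:,:,0]-im[:,:,1]>35)); yy,xx=np.nonzero(m); k=np.hypot(xx-e[0],yy-e[1])<10
u=np.array([xx[k].mean(),yy[k].mean()]); print('px',u,k.sum(),'exp upright',e,'lean',least_squares(lambda p:P(p[0],p[1],143.4)-u,[0,0]).x)
print(toff([583.4,-17.9,158]))
E
python3 ln.py
```

```text
px [354.55 281.05] 20 exp upright [354.2523715  280.27439691] lean [ 0.01153325 -0.00931645]
t 27.42 tcp [584.9 -16.7 195.1] yang -112.95 w 22.0 q [-0.05  0.4   1.74 -0.    1.    1.92] F [ 0.81 -0.1  -1.4 ]
[-0.04  0.07  1.48]
```

Call:
move_arm([
  [[-0.05,0.05,0],0,1],
  [[-0.05,0.05,0.2],0,1],
  [[0,0,0.4],0,1],
  [[0,0,0.4],0,1],
  [[0,0,0.3],0,1],
  [[0,0,0.15],0,1],
  [[0,0,0.1],0,1],
  [[0,0,0.06],0,1],
  [[0,0,0.03],0,1],
  [[0,0,0],0,1],
  [[0,0,0],0,1],
  [[0,0,0],0,1],
])

```text
t: 28.42
ee_pos: [580.6, -17.8, 154.0]
orientation: [-3.079, 0.625, -0.001]
ft_force: [-1.3, 0.0, 1.5]
width: 21.6
grasp_force: 30.0
```

```bash
python3 av.py; python3 av.py; python3 ln.py
```

```text
F [-0.692  0.446  0.547  0.081  0.318 -0.008] sem [0.17 0.1  0.09]
t 28.92 tcp [580.6 -17.8 153.8] yang -112.95 w 21.8 q [-0.05  0.45  1.78  0.    0.92  1.92] F [-0.33  0.38  0.73]
[ 0.07 -0.04 -0.65] [580.62 -17.82 153.89]
F [-0.013  0.543  0.382  0.161  0.146  0.006] sem [0.15 0.13 0.18]
t 29.42 tcp [580.6 -17.8 153.7] yang -112.95 w 21.5 q [-0.05  0.45  1.78  0.    0.92  1.92] F [ 0.44  0.55 -0.1 ]
[ 0.07 -0.04 -0.65] [580.58 -17.83 153.73]
px [352.8 286.6] 15 exp upright [352.5913651  286.59566776] lean [-0.00123971 -0.00326806]
t 29.47 tcp [580.6 -17.8 153.7] yang -112.95 w 21.8 q [-0.05  0.45  1.78  0.    0.92  1.92] F [-0.18  0.78 -0.35]
[ 0.11 -0.04 -0.17]
```

Call:
move_arm([
  [[0,0,0],0,1],
  [[0,0,0],0,1],
  [[0,0,0],0,1],
  [[0,0,0],0,1],
  [[0,0,0],0,1],
  [[0,0,0],0,1],
  [[0,0,0],0,1],
  [[0,0,0],0,1],
  [[0,0,0],0,1],
  [[0,0,0],0,1],
  [[0,0,0],0,1],
  [[0,0,0],0,1],
  [[0,0,0],0,1],
  [[0,0,0],0,1],
  [[0,0,0],0,1],
  [[0,0,0],0,1],
  [[0,0,0],0,1],
  [[0,0,0],0,1],
  [[0,0,0],0,1],
  [[0,0,0],0,1],
])

```text
t: 31.13
ee_pos: [580.5, -17.9, 153.7]
orientation: [3.079, -0.625, 0.0]
ft_force: [1.0, -0.2, -0.7]
width: 21.9
grasp_force: 30.0
```

```bash
python3 av.py; python3 - <<'E'
from h import *
d=cams.get_image('scene')
a=cv2.resize(d['image'][235:315,310:390],None,fx=5,fy=5,interpolation=cv2.INTER_CUBIC)
b=cv2.resize(d['image'][150:400,80:330],(400,400))
save('c8',np.clip(np.hstack([a,b])*1.6,0,255).astype(np.uint8))
E
```

```text
F [ 0.683  0.462  0.305  0.166 -0.134 -0.014] sem [0.2  0.15 0.18]
t 31.63 tcp [580.5 -17.9 153.7] yang -112.95 w 21.8 q [-0.05  0.45  1.78  0.    0.92  1.92] F [0.44 0.82 0.79]
[ 0.07 -0.05 -0.65] [580.47 -17.86 153.69]
```

View pics/c8.png

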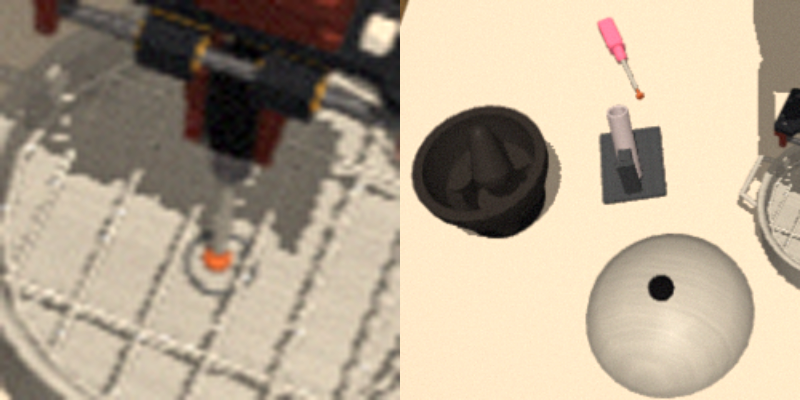

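The crop shows the foot centred in the ring, at about (217,262) in the left half. The stem is clear of the wires, the holster is standing and the other things are untouched. The push is about 1.3 to 1.5 N and has held for more than 3 s, so I'm handing in.

```bash
python3 -c "
from workcell import ctrl
print(ctrl.close_job())"
```

```text
the job is handed in; nothing more can be done
None
```

The job is handed in, with the probe held upright (within about 1° by camera), its foot centred in the stamped ring and sprung in about halfway (about 1.4 N) for over three seconds; the tool can't tilt, so I levelled the probe by pressing its foot against the inside of the pan wall (about 4 N) and set it down a second time to correct a slight lean.

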